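# Comb the kimchi sticks into rows

### The arm

A 6-joint arm with a two-finger parallel gripper is mounted at the origin on a cart in front of the work surface, level with it; the furniture and walls round the work are solid. World frame = base frame: x ahead of the robot, y to its left, z up, the work surface at z = 0. Lengths are in m, angles in degrees, forces in N, time in s.
With the tool pointing down it reaches from about 0.25 to 0.775 m from the base axis. Payload 4 kg.
Tool frame: the origin (TCP) lies midway between the tips of the shut fingers; the grasp point (between the pads) lies 19 mm behind it; z points along the fingers, y is the line along which they close (so a half turn about z gives the same grasp; the last joint's range is limited). The gripper opens to 85 mm and grips with 20 to 120 N. Pads are 22 mm wide; open, the fingers measure 114 mm over their backs; the gripper's body (76 mm by 85 mm) begins 54 mm behind the grasp point. The pads swing forward as they close: fully open they stand 13 mm farther back than shut.
Start: joints at [65.483, 4.996, 78.535, -0, 96.463, -5.907], TCP at [0.176, 0.521, 0.231] pointing down, gripper open.
Joint ranges: [-177.83, 177.83], [-43.37, 116.18], [15.69, 146.23], [-61.86, 241.86], [9.47, 152.12], [-147.06, 147.06]. Speed limits (degrees/s): [159.86, 159.86, 180, 180, 180, 180].

### API

Orientations are given as [roll, pitch, yaw] about the fixed x, y, z axes, in that order (R = Rz(yaw) Ry(pitch) Rx(roll)).
In Python, from bench import * gives the robot as it stands. The module is installed in compiled form; this text tells all that it offers.
- The arm moves only by the tool servo_tool, never from a script. Its argument "increments" is a list of rows, each a list of 3 entries, a list of its own where there are three numbers: the shift along the tool's x, y, z as a fraction of full scale, then the turn, a rotation vector about the tool's x, y, z as a fraction of full scale, then the opening, from -1 (shut) to 1 (fully open). In form: [[[dx, dy, dz], [rx, ry, rz], fingers], ...]. A call has 1 to 5 rows; each row shifts and turns the commanded pose from where the row before left it, along the tool's axes as they then stand; what a row does not reach is not made up. Full scale, the value 1, is 0.025 m for a shift and 6 degrees for a turn. A row lasts 1/12 s, in which the tool goes at most 41.7 mm and 7.16 degrees, less where a joint would pass 70% of its speed; a pose out of reach is approached as far as the arm can. A call with a number of a shift or a turn outside -1 to 1 is refused whole. A call with a gripper value outside its range is refused whole. The fingers move at their own pace and stop on an object; "force" is the grip in N (left out, the last holds). Time passes only in rows, so rows that do not move let the fingers close. It gives the time, the measured TCP pose, the force, the opening and the grip force at its end, in the units of the state.
- get_state(): the state, without advancing time (a new reading comes with each control period).
- read_camera(name): name is "side" or "top"; returns a dict with "color" (420x560x3 uint8, red, green, blue), "fx", "fy", "cx", "cy" (pixels), "k1" (the pictures are not rectified: a ray, as slopes to the right and down, at radius r is drawn at 1 + k1 r^2 times it, then the intrinsics apply), "rvec" (rotation vector, rad) and "tvec" (3), from world to camera coordinates, as OpenCV has them. Camera axes: x right, y down, z forward; pixel columns grow to the right and rows downward; lengths in m; the calibration is good to about 2 mm. A picture is of the moment at which its call begins. There is no depth.
- job_done(): hands the job in; it is judged then, once.
The state is a dict: "time": time; "q": joint angles; "joint_velocities": joint speeds; "joint_efforts": joint torques, N m; "tool_pos": TCP position; "tcp_rot": TCP orientation; "contact_force": force on the tool from outside, world axes, zero at the start; "torque": the same for the moment, N m; "finger_gap": opening from 0.0 (shut) to 1.0 (fully open); "grasp_force": force on a finger pad.
Only numpy, scipy, OpenCV 4.12 (cv2) and the standard library are available. Lean on these libraries where they do the work, as an engineer would, in place of code of your own. Each camera call takes 0.05 s, during which the arm holds its last target. There are 200 camera calls.

### The job

Three loose square wooden sticks lie scattered on the tablecloth in front of the clip-top jar. Take the standing wooden hand rake by its grip and comb the sticks together with its teeth, without touching them with the gripper, until all three lie flat, parallel and close side by side; then stand the rake upright on the tablecloth again and let go.

Things in the scene. Friction and masses are not known exactly. Their poses are not given: they have to be found in the camera images.
- rake_center (a point): Wooden hand rake, 220 g, 120 mm high, standing on its teeth left of the sticks. Point: its centre, 60 mm above its foot; x along the head, y across, z up. Head 150 mm (x) by 34 mm (y), top 38 mm above the foot; 11 teeth 30 mm deep (y), gaps 8 mm, too narrow for a stick, so they push like a straight edge. Upright grip block in the middle, 56 mm (x) by 24 mm (y), up to the top; grasp across the 24 mm.
- stick_0_center (a point): one of three equal square wooden sticks, pale wood, 120 x 10 x 10 mm, 20 g, lying loose on the tablecloth near the clip-top jar (not the flat bundle of thin stirrers at the right). The point is its centre, 5 mm above the cloth; x runs along its length.
- stick_1_center (a point): one of three equal square wooden sticks, pale wood, 120 x 10 x 10 mm, 20 g, lying loose on the tablecloth near the clip-top jar (not the flat bundle of thin stirrers at the right). The point is its centre, 5 mm above the cloth; x runs along its length.
- stick_2_center (a point): one of three equal square wooden sticks, pale wood, 120 x 10 x 10 mm, 20 g, lying loose on the tablecloth near the clip-top jar (not the flat bundle of thin stirrers at the right). The point is its centre, 5 mm above the cloth; x runs along its length.
Things that resemble listed ones, but are neither listed nor needed, are in the scene too. What is shaped like the part that bears rake_center but purple is not meant.

How it is judged:
By the outcome, as a careful person would: the job done as asked, in the order asked, and still so for the second after the job is handed in, with the robot touching nothing.
It also fails if it takes over 48 s, if anything falls off the work surface, if the arm or the gripper's body presses on something with over 40 N, if the wrist force passes 120 N, or if a joint passes its speed limit or range.

## Working session

There is one attempt and no reset: what is moved stays moved. The work goes in short steps, Python scripts to look and compute and a tool call to move; the robot and the scene stay as the last step left them, time stands still between calls to the robot, and variables do not carry over. Pictures are saved under pics/ and viewed, at most 10 in all, crops included, and the job is handed in when it is done.

Besides the shell and the picture viewer there is one more tool, called after ">>>" by a JSON object that holds its "name" and its "arguments", one argument or row to a line. servo_tool: Moves the arm, as the interface text tells. Its arguments: {"type":"object","properties":{"increments":{"type":"array","items":{"type":"array"}},"force":{"type":"number"}},"required":["increments"]}

```bash
mkdir -p pics; cat > h.py <<'E'
from bench import *
import numpy as np, cv2, sys
def cam(n):
    c=read_camera(n); c['R']=cv2.Rodrigues(np.array(c['rvec'],float))[0]; c['t']=np.array(c['tvec'],float).ravel(); return c
def save(c,f): cv2.imwrite('pics/'+f,cv2.cvtColor(c['color'],cv2.COLOR_RGB2BGR))
def ray(c,p,z):
    p=np.atleast_2d(np.array(p,float)); d=np.c_[(p[:,0]-c['cx'])/c['fx'],(p[:,1]-c['cy'])/c['fy']]
    s=d.copy()
    for _ in range(20): s=d/(1+c['k1']*(s**2).sum(1))[:,None]
    D=np.c_[s,np.ones(len(s))]@c['R']; o=-c['R'].T@c['t']
    return o+D*((z-o[2])/D[:,2])[:,None]
E
python3 - <<'E'
from h import *
a=cam('top');b=cam('side');save(a,'t0.png');save(b,'s0.png')
for c in(a,b):print(-c['R'].T@c['t'],c['fx'],c['k1'])
s=get_state();print(s['time'],s['tool_pos'],s['tcp_rot'])
E
```

```text
[0.4156211  0.11593748 0.95273367] 477.34615908549307 -0.12102483943991711
[ 0.10503617 -0.46838552  0.54761116] 409.76692654807914 -0.02748997231823959
0.1 [0.17532761 0.52082648 0.23025341] [-1.79885386e+02 -1.30803499e-02  1.61388247e+02]
```

View pics/t0.png

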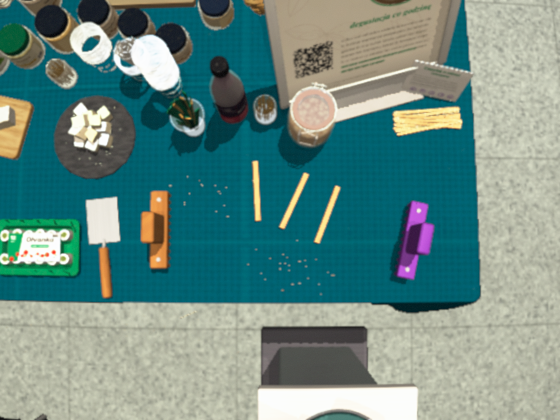

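View pics/s0.png

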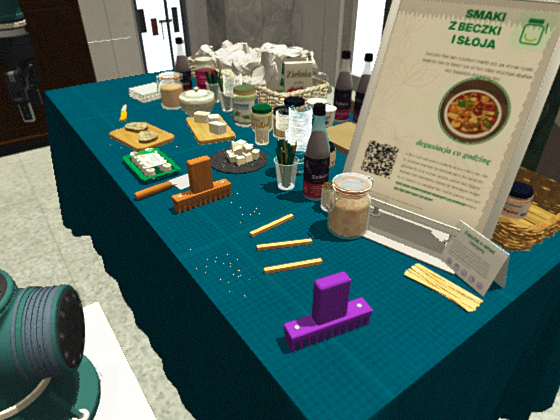

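The top view shows the orange rake at about (158,230) with its head running up the image. The sticks are at about (257,190), (294,200) and (328,214), the jar at (312,115), and the purple decoy at (413,240). Next I measure these.

```bash
cat >> h.py <<'E'
def sticks(c,box=(225,150,375,262),z=0.010):
    x0,y0,x1,y1=box; h=cv2.cvtColor(c['color'],cv2.COLOR_RGB2HSV)
    m=cv2.inRange(h,(12,60,120),(35,255,255)); k=np.zeros_like(m);k[y0:y1,x0:x1]=m[y0:y1,x0:x1]
    out=[]
    for q in cv2.findContours(k,cv2.RETR_EXTERNAL,cv2.CHAIN_APPROX_NONE)[0]:
        if cv2.contourArea(q)<60: continue
        P=ray(c,q.reshape(-1,2),z)[:,:2]
        (cx,cy),(w,l),a=cv2.minAreaRect((P*1000).astype(np.float32))
        if w>l: w,l,a=l,w,a+90
        else: a=a+180
        out.append((round(cx),round(cy),round(w),round(l),round((a+(0 if w>l else -90))%180) if False else round(a)%180))
        vx,vy,_,_=cv2.fitLine((P*1000).astype(np.float32),cv2.DIST_L2,0,.01,.01).ravel()
        out[-1]=(*out[-1][:4],round(float(np.degrees(np.arctan2(vy,vx))),1))
    return out
E
python3 - <<'E'
from h import *
a=cam('top')
print('sticks cx cy w l angle',sticks(a))
h=cv2.cvtColor(a['color'],cv2.COLOR_RGB2HSV)
m=cv2.inRange(h,(5,150,90),(16,255,255)); m[:,:135]=0;m[:,185:]=0;m[:180]=0;m[280:]=0
q=max(cv2.findContours(m,cv2.RETR_EXTERNAL,cv2.CHAIN_APPROX_NONE)[0],key=cv2.contourArea).reshape(-1,2)
ho=q[q[:,0]>157]; print('px',q.min(0),q.max(0))
def rect(p,z):
    P=(ray(a,p,z)[:,:2]*1000).astype(np.float32); return cv2.minAreaRect(P)
print('head right part',rect(ho,.038))
gr=q[(q[:,0]<148)];print('grip left part',rect(gr,.12), gr.min(0),gr.max(0))
print('px->',ray(a,[(150,192),(168,192),(150,268),(168,268)],.038).round(3).tolist())
print('jar',ray(a,[(312,125)],.0),'side rakegrip top')
b=cam('side')
print(ray(b,[(188,165),(191,159),(211,157),(208,163)],.12).round(3).tolist())
print('edge of table',ray(a,[(200,303),(440,303)],0))
crop=cv2.resize(cv2.hconcat([a['color'][170:290,130:250],b['color'][140:260,150:270]]),None,fx=3,fy=3)
cv2.imwrite('pics/c0.png',crop[...,::-1])
E
```

```text
sticks cx cy w l angle [(495, 22, 12, 121, -21.4), (522, 87, 12, 121, -24.9), (543, 162, 12, 119, 2.7)]
px [141 192] [168 267]
head right part ((464.38604736328125, 341.2137145996094), (145.76513671875, 19.860549926757812), 0.8045615553855896)
grip left part ((464.1311950683594, 355.1806945800781), (53.26459884643555, 10.80691146850586), 0.922147274017334) [141 212] [147 242]
px-> [[0.537, 0.368, 0.038], [0.537, 0.332, 0.038], [0.39, 0.366, 0.038], [0.39, 0.331, 0.038]]
jar [[0.67830042 0.04827408 0.        ]] side rakegrip top
[[0.432, 0.336, 0.12], [0.452, 0.36, 0.12], [0.495, 0.342, 0.12], [0.474, 0.318, 0.12]]
edge of table [[ 0.31913336  0.27453078  0.        ]
 [ 0.31563642 -0.20568037  0.        ]]
```

View pics/c0.png

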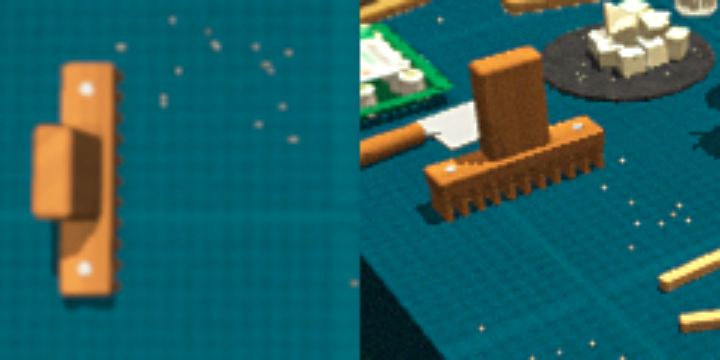

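The crops show the rake upright with its head along world x, centred near (0.464, 0.350) and turned about 0.9°. Rotated to a yaw of about -19°, it has all three sticks centred at u≈462 mm along the head, so one straight sweep across should gather them flush. First I move above the grip.

>>> {"name": "servo_tool", "arguments": {
  "increments": [
    [[0,0,0],[0,0,-0.8],1],
    [[0,0,0],[0,0,-0.8],1],
    [[0,0,0],[0,0,-0.8],1],
    [[0,0,0],[0,0,-0.85],1]
  ]
}}

```text
time: 0.53
tool_pos: [0.1755, 0.5211, 0.231]
tcp_rot: [-180.0, -0.0, -178.9]
contact_force: [0.5, -0.2, 0.2]
finger_gap: 1.003
grasp_force: 0.0
```

>>> {"name": "servo_tool", "arguments": {
  "increments": [
    [[-0.95,-0.56,0],[0,0,0],1],
    [[-0.95,-0.56,0],[0,0,0],1],
    [[-0.95,-0.56,0],[0,0,0],1],
    [[-0.95,-0.56,0],[0,0,0],1],
    [[-0.95,-0.56,0],[0,0,0],1]
  ]
}}

```text
time: 0.95
tool_pos: [0.2962, 0.4523, 0.2311]
tcp_rot: [-180.0, -0.0, -179.1]
contact_force: [-0.7, -0.3, 0.2]
finger_gap: 1.001
grasp_force: 0.0
```

>>> {"name": "servo_tool", "arguments": {
  "increments": [
    [[-0.95,-0.56,0],[0,0,0],1],
    [[-0.95,-0.56,0],[0,0,0],1],
    [[-0.95,-0.56,0],[0,0,0],1],
    [[-0.95,-0.56,0],[0,0,0],1],
    [[-0.95,-0.56,0],[0,0,0],1]
  ]
}}

```text
time: 1.37
tool_pos: [0.4162, 0.384, 0.2311]
tcp_rot: [-180.0, -0.0, -179.1]
contact_force: [0.1, -0.0, -1.1]
finger_gap: 1.003
grasp_force: 0.0
```

>>> {"name": "servo_tool", "arguments": {
  "increments": [
    [[-0.8,-0.4,0],[0,0,0],1],
    [[-0.7,-0.3,0],[0,0,0],1],
    [[0,0,0],[0,0,0],1]
  ]
}}

```text
time: 1.62
tool_pos: [0.4558, 0.366, 0.2304]
tcp_rot: [-179.9, 0.0, -179.4]
contact_force: [-0.6, 0.2, -0.0]
finger_gap: 0.999
grasp_force: 0.0
```

>>> {"name": "servo_tool", "arguments": {
  "increments": [
    [[-0.33,-0.67,0],[0,0,0],1],
    [[0,0,0.8],[0,0,0],1],
    [[0,0,1],[0,0,0],1],
    [[0,0,1],[0,0,0],1],
    [[0,0,1],[0,0,0],1]
  ]
}}

```text
time: 2.03
tool_pos: [0.4607, 0.3518, 0.1355]
tcp_rot: [180.0, 0.0, -179.1]
contact_force: [-0.6, 0.1, -0.8]
finger_gap: 0.996
grasp_force: 0.0
```

>>> {"name": "servo_tool", "arguments": {
  "increments": [
    [[0,0,1],[0,0,0],1],
    [[0,0,0.8],[0,0,0],1],
    [[0,0,0.4],[0,0,0],1],
    [[0,0,0],[0,0,0],1]
  ]
}}

```text
time: 2.37
tool_pos: [0.459, 0.3507, 0.078]
tcp_rot: [-179.8, -0.3, -179.1]
contact_force: [-0.1, -0.8, -0.1]
finger_gap: 0.999
grasp_force: 0.0
```

```bash
python3 - <<'E'
from h import *
a=cam('top');b=cam('side');
crop=cv2.resize(cv2.hconcat([a['color'][150:290,110:250],b['color'][100:240,120:260]]),None,fx=2.8,fy=2.8)
cv2.imwrite('pics/c1.png',crop[...,::-1]);s=get_state();print(s['tool_pos'],s['tcp_rot'],s['contact_force'])
E
```

```text
[0.46141312 0.35191266 0.08196292] [ 1.79971033e+02  2.38084923e-02 -1.79082310e+02] [-0.63250319  0.00477943 -0.02809661]
```

View pics/c1.png

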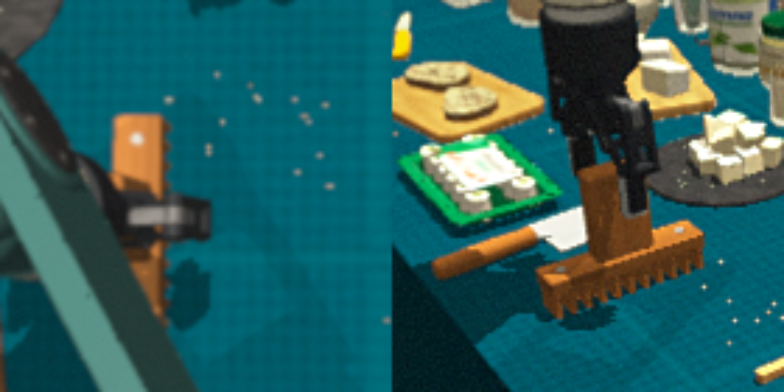

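The gripper straddles the grip block, one finger on each side, in line with it. I close it now.

>>> {"name": "servo_tool", "arguments": {
  "increments": [
    [[0,0,0],[0,0,0],-1],
    [[0,0,0],[0,0,0],-1],
    [[0,0,0],[0,0,0],-1],
    [[0,0,0],[0,0,0],-1],
    [[0,0,0],[0,0,0],-1]
  ],
  "force": 70
}}

```text
time: 2.88
tool_pos: [0.4618, 0.3516, 0.082]
tcp_rot: [180.0, 0.1, -179.1]
contact_force: [-0.3, -0.2, 1.3]
finger_gap: 0.296
grasp_force: 0.0
```

>>> {"name": "servo_tool", "arguments": {
  "increments": [
    [[0,0,0],[0,0,0],-1],
    [[0,0,0],[0,0,0],-1],
    [[0,0,0],[0,0,0],-1]
  ]
}}

```text
time: 3.13
tool_pos: [0.4618, 0.3514, 0.0821]
tcp_rot: [180.0, 0.1, -179.1]
contact_force: [-0.4, -1.1, 4.3]
finger_gap: 0.274
grasp_force: 68.8
```

```bash
python3 - <<'E'
from h import *
for i in range(3):
  read_camera('top');s=get_state();print(s['tool_pos'].round(4) if hasattr(s['tool_pos'],'round') else s['tool_pos'],s['tcp_rot'],s['contact_force'],s['finger_gap'],s['grasp_force'])
E
```

```text
[0.4619 0.3514 0.0821] [ 1.79992521e+02  6.43839404e-02 -1.79117332e+02] [ 0.11481966 -0.60349819  4.36312523] 0.26845652946984755 68.89242053031921
[0.4619 0.3514 0.0821] [ 1.79991886e+02  6.59383589e-02 -1.79114173e+02] [-0.06822291 -1.39264903  5.41043347] 0.2729408121187063 68.97233605384827
[0.4619 0.3514 0.0821] [ 1.79990026e+02  6.58942630e-02 -1.79118059e+02] [-1.07723281 -2.05028973  5.82777623] 0.2782194729724073 69.02584791183472
```

```bash
python3 - <<'E'
from h import *
b=cam('side')
P=ray(b,[(303,192),(316,201),(329,197),(286,191),(330,230),(349,239),(368,230)],0)[:,:2];print(P.round(3).tolist())
U=np.c_[.9455*P[:,0]-.3256*P[:,1],.3256*P[:,0]+.9455*P[:,1]];print(U.round(3).tolist())
E
```

```text
[[0.699, 0.241], [0.698, 0.187], [0.737, 0.182], [0.666, 0.272], [0.643, 0.073], [0.654, 0.023], [0.713, 0.022]]
[[0.583, 0.456], [0.599, 0.404], [0.638, 0.412], [0.542, 0.474], [0.584, 0.278], [0.611, 0.235], [0.666, 0.253]]
```

>>> {"name": "servo_tool", "arguments": {
  "increments": [
    [[0,0,-0.4],[0,0,0],-1],
    [[0,0,-0.4],[0,0,0],-1],
    [[0,0,0],[0,0,0.8],-1],
    [[0,0,0],[0,0,0.8],-1],
    [[0,0,0],[0,0,0.8],-1]
  ]
}}

```text
time: 3.75
tool_pos: [0.4614, 0.3518, 0.1017]
tcp_rot: [180.0, -0.0, 166.3]
contact_force: [-0.1, 0.1, -1.5]
finger_gap: 0.271
grasp_force: 68.3
```

>>> {"name": "servo_tool", "arguments": {
  "increments": [
    [[0,0,0],[0,0,0.8],-1],
    [[0,0,0],[0,0,0.1],-1],
    [[0,0,0],[0,0,0],-1]
  ]
}}

```text
time: 4.0
tool_pos: [0.4613, 0.3516, 0.1014]
tcp_rot: [180.0, -0.0, 161.2]
contact_force: [-0.2, 0.0, -1.6]
finger_gap: 0.269
grasp_force: 68.3
```

>>> {"name": "servo_tool", "arguments": {
  "increments": [
    [[-0.4,-0.9,0],[0,0,0],-1],
    [[-0.6,-0.9,0],[0,0,0],-1],
    [[-0.8,-0.8,0],[0,0,0],-1],
    [[-0.9,-0.7,0],[0,0,0],-1],
    [[-0.9,-0.5,0],[0,0,0],-1]
  ]
}}

```text
time: 4.42
tool_pos: [0.5158, 0.2309, 0.1015]
tcp_rot: [-180.0, -0.0, 161.2]
contact_force: [-0.2, 0.8, -1.5]
finger_gap: 0.268
grasp_force: 68.9
```

>>> {"name": "servo_tool", "arguments": {
  "increments": [
    [[-0.9,0,0],[0,0,0],-1],
    [[-0.7,0,0],[0,0,0],-1],
    [[0,0,0.3],[0,0,0],-1],
    [[0,0,0.38],[0,0,0],-1],
    [[0,0,0],[0,0,0],-1]
  ]
}}

```text
time: 4.83
tool_pos: [0.5524, 0.2192, 0.0823]
tcp_rot: [-179.9, -0.1, 161.1]
contact_force: [-0.8, 1.2, -1.4]
finger_gap: 0.273
grasp_force: 69.2
```

```bash
python3 - <<'E'
from h import *
a=cam('top');b=cam('side');s=get_state();p=s['tool_pos'];print(p,s['tcp_rot'],'u',.9455*p[0]-.3256*p[1],'v',.3256*p[0]+.9455*p[1])
crop=cv2.resize(cv2.hconcat([a['color'][90:270,170:370],b['color'][110:290,190:390]]),None,fx=2,fy=2)
cv2.imwrite('pics/c2.png',crop[...,::-1])
E
```

```text
[0.55209752 0.21986936 0.08325438] [-1.79936883e+02 -1.48338082e-01  1.61175502e+02] u 0.45041874608217686 v 0.38764943371129346
```

View pics/c2.png

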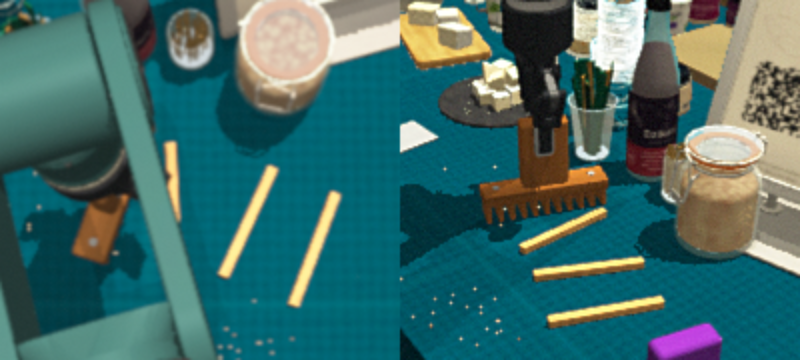

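The rake hovers just above the cloth behind the first stick, at v=0.388, with clearance to the jar and bottle. I start the slow sweep.

>>> {"name": "servo_tool", "arguments": {
  "increments": [
    [[0,-0.24,-0.04],[0,0,0],-1],
    [[0,-0.24,0],[0,0,0],-1],
    [[0,-0.24,0],[0,0,0],-1],
    [[0,-0.24,0],[0,0,0],-1],
    [[0,-0.24,0],[0,0,0],-1]
  ]
}}

```text
time: 5.35
tool_pos: [0.5436, 0.1904, 0.0855]
tcp_rot: [180.0, 0.0, 161.1]
contact_force: [-0.9, 0.2, -1.7]
finger_gap: 0.277
grasp_force: 69.1
```

>>> {"name": "servo_tool", "arguments": {
  "increments": [
    [[0,-0.24,0],[0,0,0],-1],
    [[0,-0.24,0],[0,0,0],-1],
    [[0,-0.24,0],[0,0,0],-1],
    [[0,-0.24,0],[0,0,0],-1],
    [[0,-0.24,0],[0,0,0],-1]
  ]
}}

```text
time: 5.77
tool_pos: [0.534, 0.1621, 0.0854]
tcp_rot: [180.0, 0.0, 161.1]
contact_force: [-0.4, -0.2, -2.2]
finger_gap: 0.272
grasp_force: 69.1
```

>>> {"name": "servo_tool", "arguments": {
  "increments": [
    [[0,-0.24,0],[0,0,0],-1],
    [[0,-0.24,0],[0,0,0],-1],
    [[0,-0.24,0],[0,0,0],-1],
    [[0,-0.24,0],[0,0,0],-1],
    [[0,0,0],[0,0,0],-1]
  ]
}}

```text
time: 6.18
tool_pos: [0.526, 0.1388, 0.0853]
tcp_rot: [-180.0, -0.0, 161.0]
contact_force: [-0.4, -0.1, -1.2]
finger_gap: 0.27
grasp_force: 69.0
```

```bash
python3 - <<'E'
from h import *
a=cam('top');b=cam('side');s=get_state();p=s['tool_pos'];print(p,s['tcp_rot'],'u',.9455*p[0]-.3256*p[1],'v',.3256*p[0]+.9455*p[1])
print('side-sticks',sticks(b,(230,200,340,290)))
crop=cv2.resize(cv2.hconcat([a['color'][90:270,170:370],b['color'][110:290,190:390]]),None,fx=2,fy=2)
cv2.imwrite('pics/c3.png',crop[...,::-1])
E
```

```text
[0.5264041  0.13975815 0.08532487] [1.79983517e+02 1.85960729e-03 1.61061644e+02] u 0.4522098227981019 v 0.3035385106663
side-sticks [(494, 18, 19, 120, -21.1), (521, 83, 20, 119, -25.7), (525, 114, 22, 120, -20.2), (555, 174, 37, 157, -19.7), (677, 105, 32, 140, 50.7)]
```

View pics/c3.png

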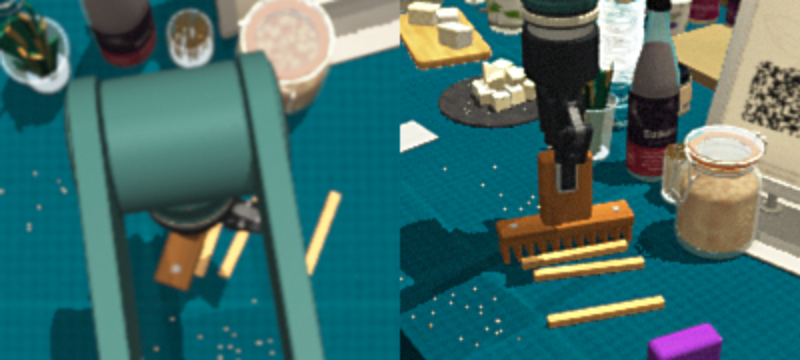

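Stick 0 is now flush against the teeth at -20°, and the others are undisturbed. I keep sweeping.

>>> {"name": "servo_tool", "arguments": {
  "increments": [
    [[0,-0.24,0],[0,0,0],-1],
    [[0,-0.24,0],[0,0,0],-1],
    [[0,-0.24,0],[0,0,0],-1],
    [[0,-0.24,0],[0,0,0],-1],
    [[0,-0.24,0],[0,0,0],-1]
  ]
}}

```text
time: 6.7
tool_pos: [0.5165, 0.111, 0.0853]
tcp_rot: [180.0, 0.0, 161.1]
contact_force: [0.3, 0.6, -1.5]
finger_gap: 0.271
grasp_force: 69.2
```

>>> {"name": "servo_tool", "arguments": {
  "increments": [
    [[0,-0.24,0],[0,0,0],-1],
    [[0,-0.24,0],[0,0,0],-1],
    [[0,-0.24,0],[0,0,0],-1],
    [[0,-0.24,0],[0,0,0],-1],
    [[0,-0.24,0],[0,0,0],-1]
  ]
}}

```text
time: 7.12
tool_pos: [0.5068, 0.0826, 0.0853]
tcp_rot: [180.0, -0.0, 161.1]
contact_force: [-0.2, 0.6, -1.8]
finger_gap: 0.275
grasp_force: 69.2
```

>>> {"name": "servo_tool", "arguments": {
  "increments": [
    [[0,-0.24,0],[0,0,0],-1],
    [[0,-0.24,0],[0,0,0],-1],
    [[0,-0.24,0],[0,0,0],-1],
    [[0,-0.24,0],[0,0,0],-1],
    [[0,-0.24,0],[0,0,0],-1]
  ]
}}

```text
time: 7.53
tool_pos: [0.4971, 0.0543, 0.0853]
tcp_rot: [180.0, 0.0, 161.1]
contact_force: [0.5, 0.6, -2.2]
finger_gap: 0.278
grasp_force: 69.2
```

>>> {"name": "servo_tool", "arguments": {
  "increments": [
    [[0,-0.2,0],[0,0,0],-1],
    [[0,-0.2,0],[0,0,0],-1],
    [[0,-0.15,0],[0,0,0],-1],
    [[0,-0.1,0],[0,0,0],-1],
    [[0,0,0],[0,0,0],-1]
  ]
}}

```text
time: 7.95
tool_pos: [0.4919, 0.0389, 0.0853]
tcp_rot: [-180.0, 0.0, 161.1]
contact_force: [-0.4, -0.7, -1.5]
finger_gap: 0.27
grasp_force: 69.1
```

```bash
python3 - <<'E'
from h import *
a=cam('top');b=cam('side');s=get_state();p=s['tool_pos'];print(p,s['tcp_rot'],'u',.9455*p[0]-.3256*p[1],'v',.3256*p[0]+.9455*p[1])
print('side-sticks',sticks(b,(230,200,340,290)))
crop=cv2.resize(cv2.hconcat([a['color'][90:270,170:370],b['color'][130:310,190:390]]),None,fx=2,fy=2)
cv2.imwrite('pics/c4.png',crop[...,::-1])
E
```

```text
[0.49201709 0.03940221 0.08533564] [1.79991209e+02 3.30026468e-03 1.61080333e+02] u 0.45237279651628676 v 0.19745555160267195
side-sticks [(491, 4, 40, 129, -19.1), (471, 86, 33, 57, -27.5), (548, 57, 37, 95, -6.0), (677, 105, 32, 140, 50.1)]
```

View pics/c4.png

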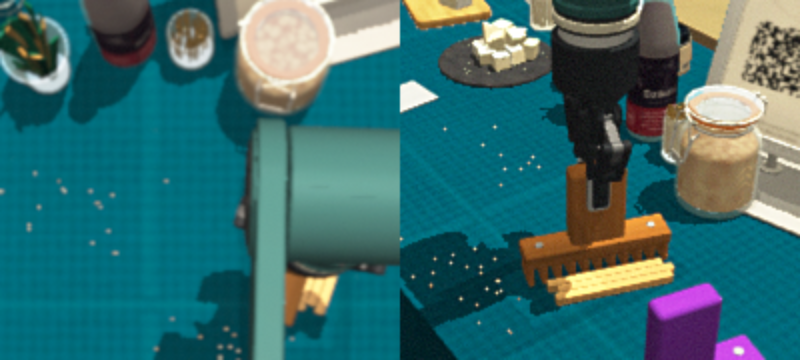

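All three sticks are gathered side by side against the teeth. I push about 14 mm more, slowly, to square them up, then back away.

>>> {"name": "servo_tool", "arguments": {
  "increments": [
    [[0,-0.15,0],[0,0,0],-1],
    [[0,-0.15,0],[0,0,0],-1],
    [[0,-0.12,0],[0,0,0],-1],
    [[0,-0.08,0],[0,0,0],-1],
    [[0,-0.05,0],[0,0,0],-1]
  ]
}}

```text
time: 8.47
tool_pos: [0.4874, 0.0262, 0.0853]
tcp_rot: [180.0, 0.0, 161.1]
contact_force: [-0.2, 1.4, -1.7]
finger_gap: 0.272
grasp_force: 69.2
```

>>> {"name": "servo_tool", "arguments": {
  "increments": [
    [[0,0,0],[0,0,0],-1],
    [[0,0.2,0],[0,0,0],-1],
    [[0,0.5,0],[0,0,0],-1],
    [[0,0.8,0],[0,0,0],-1],
    [[0,0.9,0],[0,0,0],-1]
  ]
}}

```text
time: 8.88
tool_pos: [0.5073, 0.0843, 0.0853]
tcp_rot: [180.0, 0.0, 161.0]
contact_force: [0.7, -0.2, -2.3]
finger_gap: 0.273
grasp_force: 69.1
```

>>> {"name": "servo_tool", "arguments": {
  "increments": [
    [[0,0.9,0],[0,0,0],-1],
    [[0,0.9,0],[0,0,0],-1],
    [[0,0.8,0],[0,0,0],-1],
    [[0,0.4,0],[0,0,0],-1],
    [[0,0,0],[0,0,0],-1]
  ]
}}

```text
time: 9.3
tool_pos: [0.5317, 0.1568, 0.0851]
tcp_rot: [179.9, -0.0, 161.3]
contact_force: [-0.8, -0.2, -3.2]
finger_gap: 0.274
grasp_force: 69.1
```

```bash
python3 - <<'E'
from h import *
a=cam('top');b=cam('side');s=get_state();p=s['tool_pos'];print(p,s['tcp_rot'])
print('top',sticks(a),'side',sticks(b,(230,200,340,300)))
crop=cv2.resize(cv2.hconcat([a['color'][130:270,230:370],b['color'][170:310,220:360]]),None,fx=2.8,fy=2.8)
cv2.imwrite('pics/c5.png',crop[...,::-1])
E
```

```text
[0.53098152 0.15428484 0.08497356] [-1.79938318e+02 -3.14173923e-02  1.61151821e+02]
top [(491, 174, 31, 52, -24.9), (487, -5, 32, 129, -20.3)] side [(486, -9, 39, 129, -18.9), (512, 209, 31, 55, -28.5), (590, 181, 37, 95, -6.3), (677, 105, 32, 139, 53.1)]
```

View pics/c5.png

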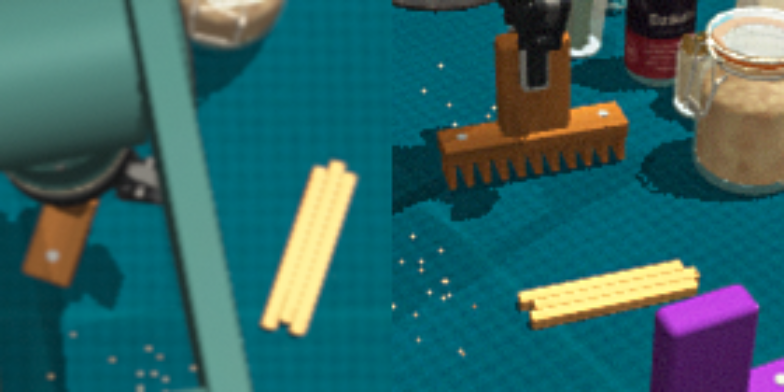

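The sticks lie flat and parallel in a tight bundle, about 31 mm wide by 129 mm long. I lower the rake back to its standing height (z≈0.082).

>>> {"name": "servo_tool", "arguments": {
  "increments": [
    [[0,0,0.04],[0,0,0],-1],
    [[0,0,0.04],[0,0,0],-1],
    [[0,0,0.03],[0,0,0],-1],
    [[0,0,0],[0,0,0],-1],
    [[0,0,0],[0,0,0],-1]
  ]
}}

```text
time: 9.82
tool_pos: [0.5312, 0.1536, 0.0825]
tcp_rot: [-180.0, -0.0, 161.0]
contact_force: [-0.4, -0.3, -2.8]
finger_gap: 0.271
grasp_force: 69.1
```

>>> {"name": "servo_tool", "arguments": {
  "increments": [
    [[0,0,0.02],[0,0,0],-1],
    [[0,0,0],[0,0,0],-1],
    [[0,0,0],[0,0,0],-1]
  ]
}}

```text
time: 10.07
tool_pos: [0.5313, 0.1541, 0.0821]
tcp_rot: [180.0, 0.0, 161.1]
contact_force: [0.2, 0.1, -1.4]
finger_gap: 0.272
grasp_force: 69.1
```

>>> {"name": "servo_tool", "arguments": {
  "increments": [
    [[0,0,0.02],[0,0,0],-1],
    [[0,0,0],[0,0,0],-1],
    [[0,0,0],[0,0,0],-1]
  ]
}}

```text
time: 10.32
tool_pos: [0.5314, 0.1542, 0.0819]
tcp_rot: [180.0, 0.0, 161.1]
contact_force: [-0.3, -0.0, 1.1]
finger_gap: 0.274
grasp_force: 69.3
```

The cloth is now taking the rake's weight. I release it and rise straight up.

>>> {"name": "servo_tool", "arguments": {
  "increments": [
    [[0,0,0.01],[0,0,0],-0.3],
    [[0,0,0],[0,0,0],-0.1],
    [[0,0,0],[0,0,0],0.2],
    [[0,0,0],[0,0,0],0.6],
    [[0,0,0],[0,0,0],1]
  ]
}}

```text
time: 10.73
tool_pos: [0.5314, 0.1542, 0.0814]
tcp_rot: [180.0, 0.0, 161.1]
contact_force: [0.7, 0.2, 0.0]
finger_gap: 0.857
grasp_force: 0.0
```

>>> {"name": "servo_tool", "arguments": {
  "increments": [
    [[0,0,0],[0,0,0],1],
    [[0,0,0],[0,0,0],1],
    [[0,0,0],[0,0,0],1],
    [[0,0,0],[0,0,0],1],
    [[0,0,0],[0,0,0],1]
  ]
}}

```text
time: 11.15
tool_pos: [0.5313, 0.1542, 0.0813]
tcp_rot: [180.0, 0.0, 161.1]
contact_force: [0.3, 0.1, -0.6]
finger_gap: 1.003
grasp_force: 0.0
```

>>> {"name": "servo_tool", "arguments": {
  "increments": [
    [[0,0,-0.3],[0,0,0],1],
    [[0,0,-0.6],[0,0,0],1],
    [[0,0,-0.9],[0,0,0],1],
    [[0,0,-0.9],[0,0,0],1],
    [[0,0,-0.9],[0,0,0],1]
  ]
}}

```text
time: 11.57
tool_pos: [0.5311, 0.1541, 0.1728]
tcp_rot: [180.0, 0.0, 161.1]
contact_force: [0.3, 1.5, -0.4]
finger_gap: 1.003
grasp_force: 0.0
```

>>> {"name": "servo_tool", "arguments": {
  "increments": [
    [[0,0,-0.9],[0,0,0],1],
    [[0,0,-0.6],[0,0,0],1],
    [[0,0,0],[0,0,0],1],
    [[0,0,0],[0,0,0],1]
  ]
}}

```text
time: 11.9
tool_pos: [0.5318, 0.1542, 0.2102]
tcp_rot: [179.9, 0.1, 161.1]
contact_force: [0.3, -0.2, -1.5]
finger_gap: 1.001
grasp_force: 0.0
```

```bash
python3 - <<'E'
from h import *
a=cam('top');b=cam('side');print(get_state()['tool_pos'],sticks(a),sticks(b,(230,200,340,300)))
crop=cv2.resize(cv2.hconcat([a['color'][110:270,200:360],b['color'][130:290,200:360]]),None,fx=2.4,fy=2.4)
cv2.imwrite('pics/c6.png',crop[...,::-1])
E
```

```text
[0.53062714 0.15404453 0.20741931] [(506, 166, 35, 87, -33.4), (529, 163, 24, 30, -66.8), (488, -5, 32, 128, -19.6)] [(487, -7, 34, 128, -19.6), (557, 186, 36, 156, -19.9)]
```

View pics/c6.png

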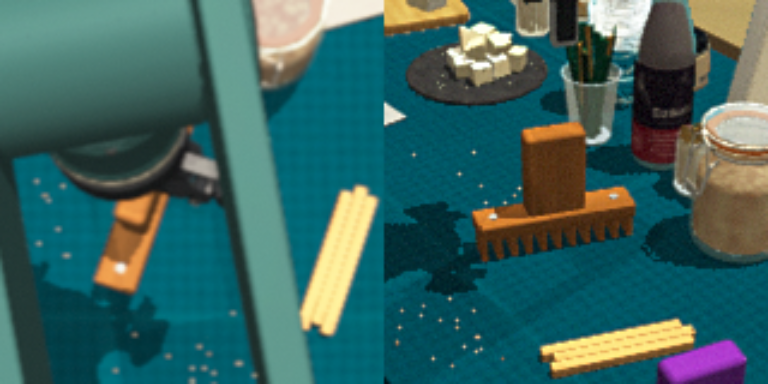

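The rake stands upright on its own, the gripper is clear of it, and the sticks lie in a tight parallel bundle.

```bash
python3 -c "
from bench import *
print(job_done())"
```

```text
the job is handed in; nothing more can be done
None
```

The three sticks now lie flat, parallel and close side by side, the rake stands upright on the cloth, released, and the job was handed in at about 12 s.

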